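# Find the high spot of a mill spindle in V-blocks

## Task

The crank spindle of the hand mill lies loose in the two V-blocks of the small checking stand. Press the dial indicator's head gently down its column until its sprung plunger rests on the spindle's middle collar and is pushed about half-way in (dial pointer about straight up). Then turn the spindle by its crank, without lifting or wrenching it out of the Vs, driving the plunger to its stop or disturbing the things around, to find where the collar runs highest, and leave it released with that high spot right under the plunger.

Things in the scene. Friction and masses are not known exactly. Their poses are not given: they have to be found in the camera images.
- stand: fixed stand: dark steel base 165 x 200 x 12 mm, two steel V-blocks 64 mm wide, 97 mm high, 125 mm apart, and an upright 16 mm column 267 mm high. Origin on the worktop right under the spindle's middle collar; z up; y level along the spindle (crank end at -y, the robot's right); x away from the robot, the column stands at x = +78 mm
- indicator: the dial indicator's head: round aluminium dial housing 64 mm across, 24 mm thick, facing the robot (-x), on a carriage that slides down the column by up to 50 mm against about 8 N of friction and stays where it is left. Origin where the plunger's tip would be with the plunger fully out, z up
- cap_top (a point): centre of the flat top of the head's push cap, a round aluminium disc 36 mm across and 8 mm thick on a 12 mm stem, 126 mm above the free plunger's tip; push straight down here to lower the head (about 6 N before the plunger touches, 9 N with it half-way in). z up
- plunger_tip (a point): lowest point of the plunger's 10 mm ball tip, which points down above the middle of the collar (24 mm wide). The collar sits 4 mm off the spindle's axis and turns with it; which way it is off differs each time and is not reported. While the tip rests on it, the tip's height is that of the collar's surface: about 110 mm above the worktop at the high spot, 102 mm at the low spot
- plunger (a joint): how far the sprung plunger is pushed up into the head, in m: 0 fully out, 0.012 half-way, 0.024 at its stop. Its spring pushes back with 1 N at 0, 2.9 N half-way and 4.7 N at the stop
- pointer (a joint): angle of the dial's black pointer in rad, 0 with the plunger out (pointing down and left), growing clockwise as the robot sees it by 0.22 rad per mm of plunger; 2.64 (straight up, at the big mark) is half-way, 5.28 at the stop
- spindle: loose steel spindle, 0.7 kg: 20 mm journals lie in the Vs, 32 mm dark collar in the middle, crank of 40 mm radius at its -y end. Origin on the axis at the collar's middle, 90 mm above the worktop; y along the axis away from the crank; z from the axis to the crank's grip (straight up at the start). Turns with 1 to 2 N at the crank, stays at any angle; over about 8 N on the crank can tip it out of the Vs
- journal_near_crank (a point): point on the spindle's axis in the middle of the V-block near the crank, 65 mm from the spindle's origin along -y; 90 mm above the worktop when seated
- journal_far (a point): point on the spindle's axis in the middle of the other V-block, 60 mm from the spindle's origin along +y; 90 mm above the worktop when seated
- grip_mid (a point): middle of the crank's wooden grip, a free-spinning sleeve 17 mm in diameter and 44 mm long that sticks out parallel to the spindle; it lies 124 mm from the spindle's origin along its -y and 40 mm from the axis. The axes of this point spin with the sleeve
- tin_1: small food tin, 57 mm across, 72 mm high, standing left of the stand; leave it alone. Origin at the centre of its underside
- spice_jar_1: glass spice jar with a dark green cap, 46 mm across, 106 mm high, left of the stand; leave it alone. Origin at the centre of its underside
- wood: glass shaker with a grey cap, 44 mm across, 90 mm high, behind the crank; leave it alone. Origin at the centre of its underside
- matchbox: closed matchbox, 36 x 53 x 15 mm, in front of the stand; leave it alone. Origin at the centre of its underside
- egg_timer: round kitchen timer, 62 mm across, 46 mm high, right of the crank; leave it alone. Origin at the centre of its underside
- lemon_1: lemon, 71 mm long, further right; leave it alone. Origin at the centre of its underside

How it is judged:
On the way:
1. the plunger rests on the collar, pushed about half-way in (8 to 16 mm) (value of joint plunger between 0.008 and 0.016 m and height (world z) of plunger_tip between 0.099 and 0.1115 m), for 0.2 s.
At the end, for the whole second after the job is handed in: The plunger's tip stands on the collar at the high spot (tip 109.2 mm or more above the worktop, that is within about 35 degrees of the highest point), the plunger is pushed in between 4 and 22.5 mm, both journals are seated in their Vs (axis 90 mm high within 2.5 mm) and the spindle is at rest (height (world z) of plunger_tip between 0.1092 and 0.1115 m and value of joint plunger between 0.004 and 0.0225 m and height (world z) of journal_near_crank between 0.0875 and 0.0925 m and height (world z) of journal_far between 0.0875 and 0.0925 m and linear speed of spindle below 0.02 m/s and angular speed of spindle below 0.1 rad/s); the robot touches nothing.
It fails at once if a journal is lifted or tipped out of its V (4 mm or more) (height (world z) of any of journal_near_crank, journal_far above 0.094 m).
It fails at once if the plunger is driven to its stop (more than 23 mm) (value of joint plunger above 0.023 m).
It fails at once if the indicator's head is pushed with more than 25 N (contact force between any of the fingers, the arm and indicator above 25 N).
It fails at once if the spindle is wrenched against the V-blocks with more than 45 N (contact force between spindle and stand above 45 N).
It fails at once if a thing standing around is shoved 25 mm or more (distance of any of tin_1, spice_jar_1, wood, matchbox, egg_timer, lemon_1 from where it was at the start of the episode above 0.025 m).
It also fails if it takes over 72 s, if anything falls off the work surface, if the arm or the gripper's body presses on something with over 40 N, if the wrist force passes 120 N, or if a joint passes its speed limit or range.

## Robot

A 6-joint arm with a two-finger parallel gripper is mounted at the origin on a cart in front of the work surface, level with it; the furniture and walls round the work are solid. World frame = base frame: x ahead of the robot, y to its left, z up, the work surface at z = 0. Lengths are in m, angles in rad, forces in N, time in s.
With the tool pointing down it reaches from about 0.35 to 0.725 m from the base axis. Payload 6 kg.
Tool frame: the origin (TCP) lies at the very end of the fingers, on their centre line; the grasp point (between the pads) lies 19 mm behind it; z points along the fingers, y is the line along which they close (so a half turn about z gives the same grasp; the last joint's range is limited). The gripper opens to 85 mm and grips with 20 to 120 N. Pads are 22 mm wide; open, the fingers measure 114 mm over their backs; the gripper's body (76 mm by 85 mm) begins 54 mm behind the grasp point. The pads swing forward as they close: fully open they stand 13 mm farther back than shut.
Start: joints at [1.665, 0.04, 0.085, 0, -1.615, -0.334], TCP at [0.142, 0.583, 0.192] pointing down, gripper open.
Joint ranges: [-2.56, 2.56], [-1.29, 2.01], [-1.08, 1.49], [-3.29, 1.98], [-2.81, -0.18], [-2.99, 2.99]. Speed limits (rad/s): [2.57, 2.57, 3.01, 3.14, 3.14, 3.14].

## Interface

Orientations are given as a rotation vector (axis times angle).
In Python, from plant import arm, viewer gives the robot as it stands.
- The arm moves only by the tool arm_command, never from a script. Its argument "increments" is a list of rows, each a list of 3 entries, a list of its own where there are three numbers: the finger opening in mm, from 0 to 85.4, then the shift along the tool's x, y, z in mm, then the turn, a rotation vector about the tool's x, y, z in rad. A call has 1 to 5 rows; each row is the pose to reach, as a shift and turn from the pose commanded when the call began, along the tool's axes at that moment; what a row does not reach only later rows make up. A row lasts 1/10 s, in which the tool goes at most 50 mm and 8.59 degrees, less where a joint would pass 70% of its speed; a pose out of reach is approached as far as the arm can. A call with a gripper value outside its range is refused whole. The fingers move at their own pace and stop on an object; the grip force is fixed at half the most. Time passes only in rows, so rows that repeat a pose let the fingers close. It gives the time, the measured TCP pose, the force, the opening and the grip force at its end, in the units of the state.
- arm.sense(): the state, without advancing time (a new reading comes with each control period).
- viewer.snapshot(name): name is "side" or "top" or "wrist"; returns a dict with "pixels" (480x640x3 uint8, red, green, blue), "fovy" (degrees; the focal length in pixels is half the picture's height over the tangent of half this angle, whatever the lens; pixels are square), "cx", "cy" (the principal point, pixels), "dist" ([k1, k2, p1, p2, k3] as OpenCV has them; the pictures are not rectified), "rvec" (rotation vector, rad) and "tvec" (3), from world to camera coordinates, as OpenCV has them. Camera axes: x right, y down, z forward; pixel columns grow to the right and rows downward; lengths in m; the calibration is good to about 2 mm. A picture is of the moment at which its call begins. There is no depth.
- arm.close_job(): hands the job in; it is judged then, once.
The state is a dict: "t": time; "joint_positions": joint angles; "dq": joint speeds; "effort": joint torques, N m; "eef_pos": TCP position; "ee_rot": TCP orientation; "wrist_force": force on the tool from outside, world axes, zero at the start; "moment": the same for the moment, N m; "opening": finger opening in m; "grip_force": force on a finger pad.
Only numpy, scipy, OpenCV 4.12 (cv2) and the standard library are available. Lean on these libraries where they do the work, as an engineer would, in place of code of your own. Each camera call takes 0.05 s, during which the arm holds its last target. There are 200 camera calls.

## Working session

There is one attempt and no reset: what is moved stays moved. The work goes in short steps, Python scripts to look and compute and a tool call to move; the robot and the scene stay as the last step left them, time stands still between calls to the robot, and variables do not carry over. Pictures are saved under pics/ and viewed, at most 10 in all, crops included, and the job is handed in when it is done.

Besides the shell and the picture viewer there is one more tool, called after "Request:" in YAML: its name, and indented under it one key for each argument. arm_command: Moves the arm, as the interface text tells. Its arguments: {"type":"object","properties":{"increments":{"type":"array"}},"required":["increments"]}

```bash
mkdir -p pics; ls; cat > h.py <<'E'
import numpy as np, cv2
from plant import arm, viewer
def snap(n,f=None):
    s=viewer.snapshot(n)
    if f: cv2.imwrite('pics/'+f,s['pixels'][:,:,::-1])
    h,w=s['pixels'].shape[:2]
    fl=h/2/np.tan(np.radians(s['fovy'])/2)
    s['K']=np.array([[fl,0,s['cx']],[0,fl,s['cy']],[0,0,1.]])
    s['d']=np.array(s['dist'],float); s['rv']=np.array(s['rvec'],float); s['tv']=np.array(s['tvec'],float)
    return s
def ray(s,uv):
    p=cv2.undistortPoints(np.array([[uv]],float),s['K'],s['d'])[0,0]
    R=cv2.Rodrigues(s['rv'])[0]
    return -R.T@s['tv'], R.T@np.array([p[0],p[1],1.])
def onplane(s,uv,v,ax=2):
    c,d=ray(s,uv); return c+d*(v-c[ax])/d[ax]
def proj(s,P):
    return cv2.projectPoints(np.atleast_2d(np.array(P,float)),s['rv'],s['tv'],s['K'],s['d'])[0][:,0]
def tri(s1,u1,s2,u2):
    a,b=ray(s1,u1);c,d=ray(s2,u2)
    t=np.linalg.lstsq(np.c_[b,-d],c-a,rcond=None)[0]
    return (a+b*t[0]+c+d*t[1])/2, np.linalg.norm(a+b*t[0]-c-d*t[1])
E
python3 - <<'E'
from h import *
for n in ['side','top']:
    s=snap(n,n+'1.png'); R=cv2.Rodrigues(s['rv'])[0]
    print(n,s['fovy'],-R.T@s['tv'],R[2],s['d'])
print(arm.sense())
E
```

```text
pics
side 42.88587262615022 [0.44282476 0.63905199 1.30493999] [ 0.0267969  -0.56954486 -0.82152333] [-0.17316048  0.          0.          0.          0.        ]
top 52.471959205869496 [ 0.29904962 -0.16375104  1.05169273] [ 0.20511939 -0.01574347 -0.97861033] [0.00429586 0.         0.         0.         0.        ]
{'t': 0.1, 'joint_positions': array([ 1.66472059e+00,  4.07620839e-02,  8.38761780e-02, -4.14485073e-04,
       -1.61550887e+00, -3.33676301e-01]), 'dq': array([-0.00119606, -0.00141269,  0.00184909,  0.0011699 ,  0.00120315,
        0.00126329]), 'effort': array([-4.61488642e-03, -3.69351232e+01,  3.48279440e+01,  6.95192412e+00,
       -4.59800562e-03,  4.23298133e-06]), 'eef_pos': array([0.14233826, 0.58248712, 0.19115272]), 'ee_rot': array([ 3.11741226e+00, -3.75474618e-01, -1.02843295e-04]), 'wrist_force': array([-0.293047  ,  0.34409791, -0.27975636]), 'moment': array([-0.02623582,  0.02710471,  0.00834026]), 'grip_force': 0.0, 'opening': 0.08517626320840403}
```

View pics/side1.png

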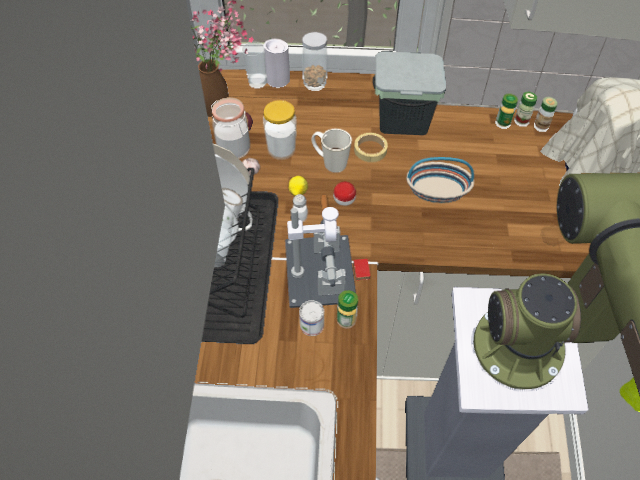

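View pics/top1.png

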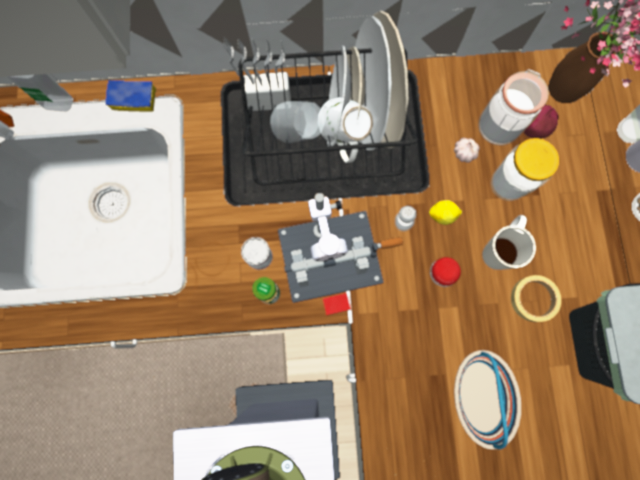

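The side view shows the stand at about (320,265). The top view shows it at (330,255), yawed slightly, with the grip at (390,243), the cap near (328,245), the timer at (446,271) and the shaker at (405,217). I'll enlarge both views.

```bash
python3 - <<'E'
from h import *
a=cv2.imread('pics/top1.png')[185:325,230:430]; b=cv2.imread('pics/side1.png')[190:340,270:380]
a=cv2.resize(a,(800,560),interpolation=cv2.INTER_CUBIC)
cv2.imwrite('pics/a.png',a)
cv2.imwrite('pics/b.png',cv2.resize(b,(440,600),interpolation=cv2.INTER_CUBIC))
s=snap('top')
for n,uv,z in [('tin',(256,245),.072),('jar',(265,289),.106),('shaker',(405,212),.09),('timer',(446,271),.046),('match',(337,303),.015),('grip',(391,243),.13),('cap',(328,244),.25),
 ('bl',(297,298),.012),('br',(382,283),.012),('tr',(364,213),.012)]: print(n,onplane(s,uv,z).round(3))
E
```

```text
tin [ 0.507 -0.038  0.072]
jar [ 0.411 -0.056  0.106]
shaker [ 0.549 -0.347  0.09 ]
timer [ 0.428 -0.427  0.046]
match [ 0.381 -0.196  0.015]
grip [ 0.479 -0.305  0.13 ]
cap [ 0.462 -0.181  0.25 ]
bl [ 0.398 -0.112  0.012]
br [ 0.416 -0.295  0.012]
tr [ 0.574 -0.271  0.012]
```

View pics/a.png

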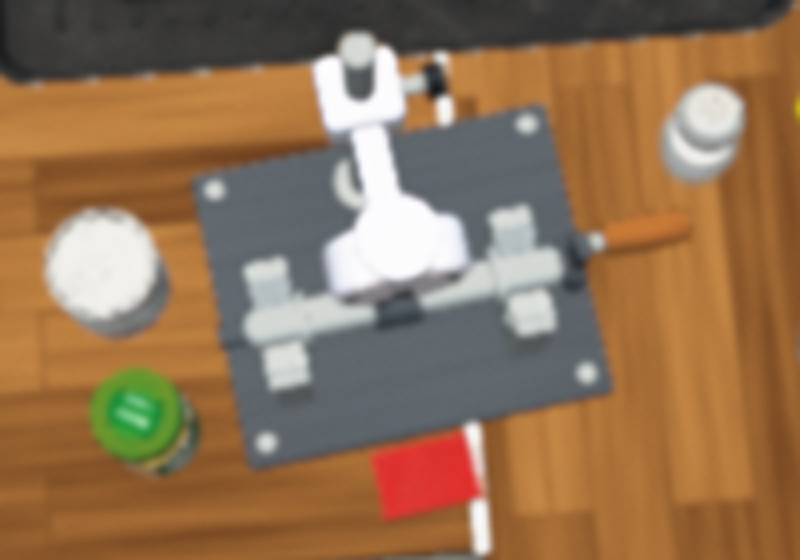

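View pics/b.png

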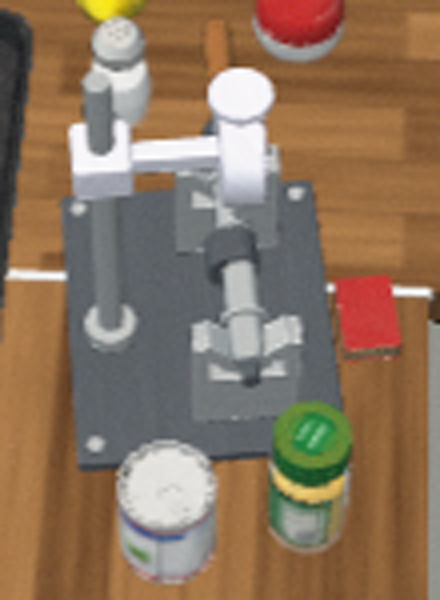

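The top crop shows base corners at (195,180), (545,107), (610,390) and (255,468), the cap centre at (400,237) and the grip from (600,240) to (690,222). In the side crop the cap centre is at (241,95).

```bash
python3 - <<'E'
from h import *
t=snap('top'); s=snap('side')
A=lambda x,y:(230+x/4-.4,185+y/4-.4); B=lambda x,y:(270+x/4-.4,190+y/4-.4)
c=[onplane(t,A(*p),.012) for p in [(195,180),(545,107),(610,390),(255,468)]]
print('corners',np.array(c).round(4), np.mean(c,0))
for i,j in [(0,1),(3,2),(3,0),(2,1)]:
    d=c[j]-c[i]; print(np.linalg.norm(d).round(4), np.degrees(np.arctan2(d[1],d[0])).round(2))
cb=[onplane(s,B(*p),.012) for p in [(65,198),(310,182),(345,455),(80,467)]]
print('side corners',np.array(cb).round(4))
print('cap',tri(t,A(400,237),s,B(241,95)))
for p in [(600,239),(690,222)]: print('grip',onplane(t,A(*p),.13).round(4))
for p in [(247,326),(560,264)]: print('axis',onplane(t,A(*p),.10).round(4))
R=cv2.Rodrigues(np.array(arm.sense()['ee_rot']))[0]; print(R.round(3))
E
```

```text
corners [[ 0.5504 -0.0804  0.012 ]
 [ 0.5774 -0.2755  0.012 ]
 [ 0.4184 -0.2958  0.012 ]
 [ 0.391  -0.1036  0.012 ]] [ 0.48429284 -0.18882209  0.012     ]
0.197 -82.12
0.1942 -81.89
0.161 8.28
0.1603 7.29
side corners [[ 0.5791 -0.2697  0.012 ]
 [ 0.4208 -0.2908  0.012 ]
 [ 0.3941 -0.0887  0.012 ]
 [ 0.5535 -0.0721  0.012 ]]
cap (array([ 0.46416053, -0.18428299,  0.23920578]), np.float64(0.00016564832309181658))
grip [ 0.4781 -0.2832  0.13  ]
grip [ 0.4832 -0.3275  0.13  ]
axis [ 0.4532 -0.109   0.1   ]
axis [ 0.4728 -0.2661  0.1   ]
[[ 0.971 -0.237 -0.   ]
 [-0.237 -0.971 -0.001]
 [ 0.     0.001 -1.   ]]
```

```bash
cat >> h.py <<'E'
def Rdown(yaw,pitch=0.):
    # yaw (deg) = world angle of tool y; tool z down, then tilted by pitch (deg) about tool y
    a=np.radians(yaw); y=np.array([np.cos(a),np.sin(a),0]); z=np.array([0,0,-1.]); x=np.cross(y,z)
    p=np.radians(pitch); return np.c_[x,y,z]@cv2.Rodrigues(np.array([0,p,0.]))[0]
def Rax(zdir,yhint):
    z=np.array(zdir,float);z/=np.linalg.norm(z);y=np.array(yhint,float);y-=z*(y@z);y/=np.linalg.norm(y)
    return np.c_[np.cross(y,z),y,z]
def plan(W,start=None):
    if start is None:
        s=arm.sense(); p=np.array(s['eef_pos']);R=cv2.Rodrigues(np.array(s['ee_rot'],float))[0]
    else: p,R=start
    for q,Q in W:
        d=R.T@(np.array(q)-p)*1000; r=cv2.Rodrigues(R.T@Q)[0].ravel()
        print(d.round(1).tolist(), r.round(3).tolist(),'rows>=',max(np.linalg.norm(d)/50,np.degrees(np.linalg.norm(r))/8.59).round(1)); p,R=np.array(q),Q
E
python3 - <<'E'
from h import *
y0=-103.7
plan([((.33,.43,.30),Rdown(y0-17.2)),((.45,.22,.33),Rdown(y0-34.4)),((.48,0,.33),Rdown(y0-51.6)),((.464,-.184,.30),Rdown(-172.5))])
E
```

```text
[218.5, 103.8, -108.3] [0.001, -0.0, 0.3] rows>= 5.3
[210.8, 118.6, -30.0] [0.0, 0.0, 0.3] rows>= 4.9
[183.8, 124.6, 0.0] [0.0, 0.0, 0.3] rows>= 4.4
[160.5, 91.4, 30.0] [0.0, 0.0, 0.3] rows>= 3.7
```

Request:
arm_command:
  increments:
    - [40,[218,104,-108],[0,0,0.3]]
    - [40,[218,104,-108],[0,0,0.3]]
    - [40,[218,104,-108],[0,0,0.3]]
    - [40,[218,104,-108],[0,0,0.3]]
    - [40,[218,104,-108],[0,0,0.3]]

```text
t: 0.75
eef_pos: [0.3203, 0.437, 0.2951]
ee_rot: [-3.028, 0.837, 0.0]
wrist_force: [1.3, 0.4, 0.1]
opening: 0.0401
grip_force: 0.0
```

Request:
arm_command:
  increments:
    - [20,[211,119,-30],[0,0,0.3]]
    - [20,[211,119,-30],[0,0,0.3]]
    - [0,[211,119,-30],[0,0,0.3]]
    - [0,[211,119,-30],[0,0,0.3]]
    - [0,[211,119,-30],[0,0,0.3]]

```text
t: 1.25
eef_pos: [0.4397, 0.2258, 0.3249]
ee_rot: [-2.868, 1.281, -0.001]
wrist_force: [0.5, 0.2, 0.5]
opening: -0.0001
grip_force: 0.0
```

Request:
arm_command:
  increments:
    - [0,[184,125,0],[0,0,0.3]]
    - [0,[184,125,0],[0,0,0.3]]
    - [0,[184,125,0],[0,0,0.3]]
    - [0,[184,125,0],[0,0,0.3]]
    - [0,[184,125,0],[0,0,0.3]]

```text
t: 1.75
eef_pos: [0.4687, 0.0041, 0.3247]
ee_rot: [-2.642, 1.699, -0.002]
wrist_force: [0.2, 0.8, 0.1]
opening: 0.0003
grip_force: 0.0
```

```bash
python3 - <<'E'
from h import *
s=snap('wrist','w1.png'); R=cv2.Rodrigues(s['rv'])[0]
print(-R.T@s['tv'],R[2],s['fovy'],s['d']); 
S=arm.sense(); T=cv2.Rodrigues(np.array(S['ee_rot']))[0]; print(S['t'],S['eef_pos'],S['opening'],T.round(3).tolist(),S['wrist_force'])
print('cam in tool',T.T@(-R.T@s['tv']-S['eef_pos']), T.T@R[2])
plan([((.464,-.184,.30),Rdown(-172.5))])
E
```

```text
[ 0.50020564 -0.06332443  0.50683837] [-0.12281246  0.2685037  -0.95541764] 70.28700607844924 [-0.05889045  0.          0.          0.          0.        ]
1.8 [0.46882332 0.0029138  0.32472203] 0.00023027681308328277 [[0.414, -0.91, 0.001], [-0.91, -0.414, -0.001], [0.001, -0.0, -1.0]] [-0.95676263 -1.02707621  0.41349899]
cam in tool [ 0.07350983 -0.00119139 -0.18202638] [-2.96423156e-01  8.95675800e-04  9.55056287e-01]
[168.1, 81.8, 24.9] [-0.001, -0.001, 0.296] rows>= 3.8
```

View pics/w1.png

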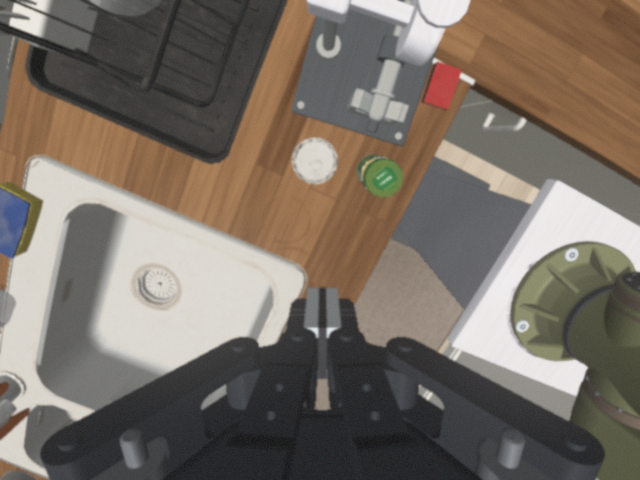

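The wrist view shows the fingers at (325,300), with the stand at the top and the cap cut off at (440,5). I'll go to the cap hover.

Request:
arm_command:
  increments:
    - [0,[168,82,25],[0,0,0.3]]
    - [0,[168,82,25],[0,0,0.3]]
    - [0,[168,82,25],[0,0,0.3]]
    - [0,[168,82,25],[0,0,0.3]]
    - [0,[168,82,25],[0,0,0.3]]

```text
t: 2.3
eef_pos: [0.4635, -0.1828, 0.2978]
ee_rot: [2.355, -2.076, -0.003]
wrist_force: [0.7, -0.0, -0.6]
opening: -0.0001
grip_force: 0.0
```

```bash
python3 - <<'E'
from h import *
s=snap('wrist','w2.png')
S=arm.sense(); print(S['eef_pos'],S['wrist_force'])
t=snap('top')
print('proj of cap guess',proj(s,[[.464,-.184,.239],[.464,-.184,.10]]))
E
```

```text
[ 0.46392981 -0.18123615  0.29836172] [ 0.47190071 -0.35924458  0.63200634]
proj of cap guess [[321.71815933 239.21371923]
 [321.33743837 203.42135102]]
```

View pics/w2.png

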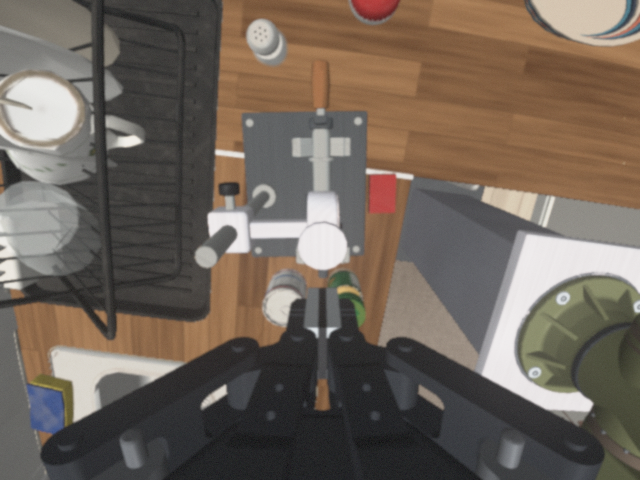

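The stand is now upright in the wrist view. The cap centre is at (323,245), about 6 px below the prediction.

```bash
python3 - <<'E'
from h import *
t=snap('top'); s=snap('side'); w=snap('wrist')
r=[ray(t,(329.6,243.9)),ray(s,(329.9,213.4)),ray(w,(323,245))]
M=sum(np.eye(3)-np.outer(d,d)/(d@d) for c,d in r);b=sum((np.eye(3)-np.outer(d,d)/(d@d))@c for c,d in r)
P=np.linalg.solve(M,b);print(P,proj(t,P),proj(s,P),proj(w,P))
print(tri(t,(329.6,243.9),w,(323,245)))
print('grip', onplane(w,(320,85),.13),'grip tip/base',onplane(w,(320,63),.13),onplane(w,(321,108),.13))
print('shaker',onplane(w,(263,35),.09),'col',onplane(w,(205,252),.267))
S=arm.sense();print(S['eef_pos'])
plan([((P[0],P[1],.262),Rdown(-172.5))])
E
```

```text
[ 0.46357472 -0.18038359  0.24612524] [[327.37161648 243.48809716]] [[330.11775583 212.84930623]] [[324.23697985 241.17182352]]
(array([ 0.46254983, -0.18235286,  0.25670127]), np.float64(0.0050764530270416604))
grip [ 0.48276247 -0.29916677  0.13      ] grip tip/base [ 0.48529895 -0.31852347  0.13      ] [ 0.47908102 -0.278535    0.13      ]
shaker [ 0.54844604 -0.34540296  0.09      ] col [ 0.54272294 -0.16879542  0.267     ]
[ 0.46477693 -0.17853481  0.29951512]
[1.7, 1.5, 37.5] [-0.001, -0.0, 0.001] rows>= 0.8
```

Request:
arm_command:
  increments:
    - [0,[1,2,20],[0,0,0]]
    - [0,[1,2,30],[0,0,0]]
    - [0,[1,2,34],[0,0,0]]
    - [0,[1,2,36],[0,0,0]]
    - [0,[1,2,36],[0,0,0]]

```text
t: 3.05
eef_pos: [0.4628, -0.1805, 0.2635]
ee_rot: [-2.363, 2.071, -0.001]
wrist_force: [-0.4, -0.1, 0.7]
opening: -0.0
grip_force: 0.0
```

Request:
arm_command:
  increments:
    - [0,[0,0,1],[0,0,0]]
    - [0,[0,0,2],[0,0,0]]
    - [0,[0,0,3],[0,0,0]]
    - [0,[0,0,4],[0,0,0]]
    - [0,[0,0,5],[0,0,0]]

```text
t: 3.55
eef_pos: [0.4627, -0.1807, 0.2581]
ee_rot: [2.362, -2.071, 0.0]
wrist_force: [-0.5, 0.2, 0.6]
opening: 0.0
grip_force: 0.0
```

Request:
arm_command:
  increments:
    - [0,[0,0,1],[0,0,0]]
    - [0,[0,0,2],[0,0,0]]
    - [0,[0,0,3],[0,0,0]]
    - [0,[0,0,4],[0,0,0]]
    - [0,[0,0,5],[0,0,0]]

```text
t: 4.05
eef_pos: [0.4627, -0.1806, 0.2531]
ee_rot: [2.362, -2.071, 0.0]
wrist_force: [0.7, 0.4, -1.1]
opening: -0.0
grip_force: 0.0
```

Request:
arm_command:
  increments:
    - [0,[0,0,1],[0,0,0]]
    - [0,[0,0,2],[0,0,0]]
    - [0,[0,0,3],[0,0,0]]
    - [0,[0,0,4],[0,0,0]]
    - [0,[0,0,5],[0,0,0]]

```text
t: 4.55
eef_pos: [0.4627, -0.1807, 0.2481]
ee_rot: [2.362, -2.071, 0.0]
wrist_force: [0.0, -0.5, 0.0]
opening: 0.0003
grip_force: 0.0
```

Request:
arm_command:
  increments:
    - [0,[0,0,1],[0,0,0]]
    - [0,[0,0,2],[0,0,0]]
    - [0,[0,0,3],[0,0,0]]
    - [0,[0,0,4],[0,0,0]]
    - [0,[0,0,4],[0,0,0]]

```text
t: 5.05
eef_pos: [0.4626, -0.1807, 0.244]
ee_rot: [2.362, -2.071, -0.0]
wrist_force: [0.8, -0.5, -0.4]
opening: 0.0001
grip_force: 0.0
```

Request:
arm_command:
  increments:
    - [0,[0,0,1],[0,0,0]]
    - [0,[0,0,2],[0,0,0]]
    - [0,[0,0,3],[0,0,0]]
    - [0,[0,0,4],[0,0,0]]
    - [0,[0,0,4],[0,0,0]]

```text
t: 5.55
eef_pos: [0.4626, -0.1807, 0.24]
ee_rot: [2.362, -2.071, -0.0]
wrist_force: [-0.2, 1.3, 0.2]
opening: 0.0005
grip_force: 0.0
```

Request:
arm_command:
  increments:
    - [0,[0,0,1],[0,0,0]]
    - [0,[0,0,2],[0,0,0]]
    - [0,[0,0,3],[0,0,0]]
    - [0,[0,0,4],[0,0,0]]
    - [0,[0,0,4],[0,0,0]]

```text
t: 6.05
eef_pos: [0.4626, -0.1807, 0.236]
ee_rot: [2.362, -2.071, -0.0]
wrist_force: [-0.1, -0.2, -0.7]
opening: -0.0002
grip_force: 0.0
```

Request:
arm_command:
  increments:
    - [0,[0,0,1],[0,0,0]]
    - [0,[0,0,2],[0,0,0]]
    - [0,[0,0,3],[0,0,0]]
    - [0,[0,0,4],[0,0,0]]
    - [0,[0,0,4],[0,0,0]]

```text
t: 6.55
eef_pos: [0.4626, -0.1806, 0.232]
ee_rot: [2.362, -2.071, -0.0]
wrist_force: [1.1, -0.2, -0.8]
opening: 0.0003
grip_force: 0.0
```

Request:
arm_command:
  increments:
    - [0,[0,0,1],[0,0,0]]
    - [0,[0,0,2],[0,0,0]]
    - [0,[0,0,3],[0,0,0]]
    - [0,[0,0,4],[0,0,0]]
    - [0,[0,0,4],[0,0,0]]

```text
t: 7.05
eef_pos: [0.4626, -0.1806, 0.228]
ee_rot: [2.362, -2.071, -0.0]
wrist_force: [0.4, 0.0, -0.7]
opening: 0.0002
grip_force: 0.0
```

No contact yet, so I'll check with a composite picture.

```bash
python3 - <<'E'
from h import *
w=snap('wrist');s=snap('side');t=snap('top')
f=lambda s,a,b,c,d,k:cv2.resize(s['pixels'][b:b+d,a:a+c,::-1],(c*k,d*k),interpolation=cv2.INTER_CUBIC)
o=np.zeros((600,800,3),np.uint8)
o[:600,:400]=f(s,280,190,100,150,4); o[:300,400:]=f(w,200,180,200,150,2); o[300:,400:]=f(t,270,200,100,75,4)
cv2.imwrite('pics/c1.png',o)
for n,q in (('w',w),('s',s),('t',t)): print(n,proj(q,arm.sense()['eef_pos']))
E
```

```text
w [[322.50114444 271.04854432]]
s [[330.41191473 217.70959806]]
t [[327.52943012 246.06036267]]
```

View pics/c1.png

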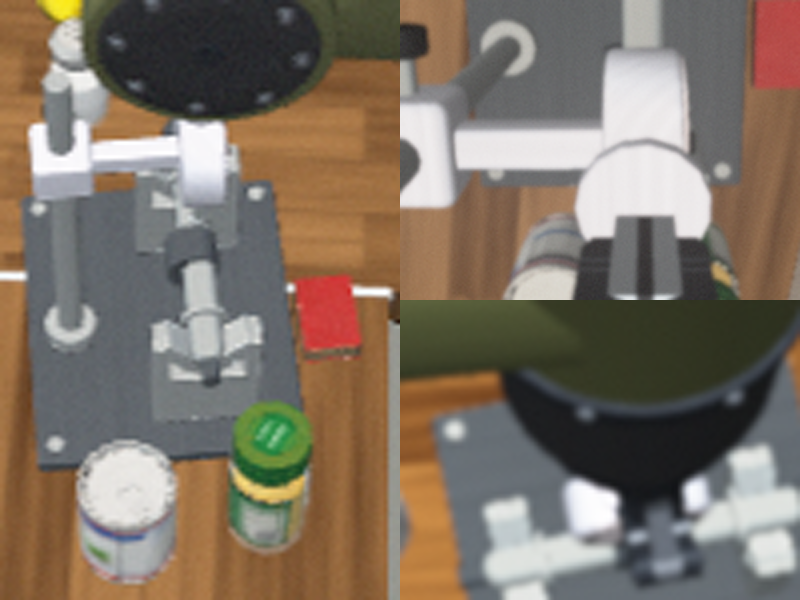

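The carriage hasn't moved, and the fingertips (wrist row ~288) sit in front of the cap. They look shorter than the nominal TCP, so I'll keep going down on force.

Request:
arm_command:
  increments:
    - [0,[0,0,1],[0,0,0]]
    - [0,[0,0,2],[0,0,0]]
    - [0,[0,0,3],[0,0,0]]
    - [0,[0,0,4],[0,0,0]]
    - [0,[0,0,4],[0,0,0]]

```text
t: 7.7
eef_pos: [0.4626, -0.1807, 0.224]
ee_rot: [2.362, -2.071, -0.0]
wrist_force: [-0.4, -0.3, 0.2]
opening: -0.0
grip_force: 0.0
```

```bash
python3 - <<'E'
from h import *
w=snap('wrist','w3.png');s=snap('side','s3.png');print(arm.sense()['wrist_force'],arm.sense()['eef_pos'])
w2=cv2.imread('pics/w2.png')
hsv=cv2.cvtColor(w['pixels'],cv2.COLOR_RGB2HSV)
m=((hsv[...,1]<30)&(hsv[...,2]>190)).astype(np.uint8); 
for r in range(240,325,4):
    c=np.flatnonzero(m[r,270:380]); print(r, (c.min()+270,c.max()+270,len(c)) if len(c) else None, w['pixels'][r,[311,317,327,333]].tolist())
E
```

```text
[ 0.41747592  0.5386852  -0.34682104] [ 0.46264646 -0.18070375  0.22417768]
240 (np.int64(301), np.int64(343), 43) [[237, 233, 235], [237, 234, 234], [235, 232, 233], [238, 235, 235]]
244 (np.int64(301), np.int64(344), 44) [[235, 231, 232], [237, 234, 234], [236, 231, 233], [239, 236, 237]]
248 (np.int64(270), np.int64(344), 75) [[235, 232, 232], [238, 235, 235], [236, 233, 233], [239, 237, 237]]
252 (np.int64(270), np.int64(344), 64) [[215, 213, 213], [190, 186, 188], [183, 179, 181], [229, 225, 225]]
256 (np.int64(270), np.int64(344), 58) [[202, 201, 204], [216, 214, 215], [215, 212, 214], [161, 159, 161]]
260 (np.int64(270), np.int64(340), 68) [[239, 236, 236], [235, 232, 232], [237, 234, 235], [239, 237, 237]]
264 (np.int64(270), np.int64(344), 75) [[238, 235, 235], [236, 232, 232], [236, 233, 234], [239, 237, 237]]
268 (np.int64(293), np.int64(349), 57) [[238, 235, 235], [236, 233, 233], [237, 234, 234], [239, 236, 237]]
272 (np.int64(291), np.int64(351), 61) [[239, 236, 236], [236, 233, 233], [236, 232, 234], [240, 236, 237]]
276 (np.int64(289), np.int64(353), 65) [[238, 235, 2
[... 515 characters left out ...]
4(354), 35) [[113, 115, 115], [109, 110, 112], [107, 108, 108], [113, 115, 114]]
300 (np.int64(291), np.int64(293), 3) [[112, 112, 113], [106, 106, 107], [108, 108, 108], [114, 114, 116]]
304 None [[110, 111, 112], [107, 105, 107], [108, 109, 109], [110, 113, 114]]
308 None [[110, 114, 112], [107, 107, 109], [103, 104, 105], [111, 111, 113]]
312 None [[110, 110, 113], [101, 101, 104], [100, 100, 103], [114, 113, 114]]
316 None [[111, 111, 111], [100, 102, 103], [96, 97, 97], [109, 110, 112]]
320 (np.int64(270), np.int64(285), 16) [[110, 111, 113], [94, 96, 97], [93, 93, 95], [109, 108, 111]]
324 (np.int64(270), np.int64(285), 16) [[110, 112, 112], [92, 92, 94], [91, 93, 93], [109, 110, 112]]
```

The cap still measures about 0.243 m and is stationary, and the fingertips aren't on it yet. I'll continue down gently.

Request:
arm_command:
  increments:
    - [0,[0,0,1],[0,0,0]]
    - [0,[0,0,2],[0,0,0]]
    - [0,[0,0,3],[0,0,0]]
    - [0,[0,0,4],[0,0,0]]
    - [0,[0,0,4],[0,0,0]]

```text
t: 8.3
eef_pos: [0.4626, -0.1806, 0.22]
ee_rot: [2.362, -2.071, -0.0]
wrist_force: [0.9, -0.2, 0.1]
opening: -0.0001
grip_force: 0.0
```

Request:
arm_command:
  increments:
    - [0,[0,0,1],[0,0,0]]
    - [0,[0,0,2],[0,0,0]]
    - [0,[0,0,3],[0,0,0]]
    - [0,[0,0,3],[0,0,0]]

```text
t: 8.7
eef_pos: [0.4626, -0.1806, 0.217]
ee_rot: [2.362, -2.071, -0.0]
wrist_force: [0.5, -0.5, -0.4]
opening: 0.0
grip_force: 0.0
```

```bash
python3 - <<'E'
from h import *
w=snap('wrist','w4.png');s=snap('side','s4.png');S=arm.sense();print(S['wrist_force'],S['eef_pos'],S['effort'],S['moment'])
hsv=cv2.cvtColor(w['pixels'],cv2.COLOR_RGB2HSV)
m=((hsv[...,1]<30)&(hsv[...,2]>190)).astype(np.uint8); 
for r in range(272,305,4):
    c=np.flatnonzero(m[r,270:380]); print(r, (c.min()+270,c.max()+270,len(c)) if len(c) else None)
a=cv2.imread('pics/s3.png');b=cv2.imread('pics/s4.png');d=cv2.absdiff(a,b).max(2)
print('carriage diff',d[215:245,285:345].max(), d[222:240,287:300].mean())
E
```

```text
[0.36227416 0.24229502 0.3053169 ] [ 0.46269469 -0.18067903  0.21718631] [ 3.19726212e-03 -2.28270417e+01  3.44965839e+01  6.88147187e+00
  2.16622910e-03 -4.08364926e-06] [ 0.02257728  0.07755472 -0.02506993]
272 (np.int64(293), np.int64(348), 56)
276 (np.int64(290), np.int64(352), 63)
280 (np.int64(288), np.int64(353), 66)
284 (np.int64(287), np.int64(355), 69)
288 (np.int64(286), np.int64(356), 42)
292 (np.int64(286), np.int64(356), 40)
296 (np.int64(286), np.int64(356), 40)
300 (np.int64(287), np.int64(356), 13)
304 (np.int64(289), np.int64(289), 1)
carriage diff 219 1.9316239316239316
```

Request:
arm_command:
  increments:
    - [0,[0,0,1],[0,0,0]]
    - [0,[0,0,2],[0,0,0]]
    - [0,[0,0,3],[0,0,0]]
    - [0,[0,0,3],[0,0,0]]

```text
t: 9.2
eef_pos: [0.4626, -0.1806, 0.214]
ee_rot: [2.362, -2.071, -0.0]
wrist_force: [-0.2, 0.1, -0.3]
opening: -0.0002
grip_force: 0.0
```

Request:
arm_command:
  increments:
    - [0,[0,0,1],[0,0,0]]
    - [0,[0,0,2],[0,0,0]]
    - [0,[0,0,3],[0,0,0]]
    - [0,[0,0,3],[0,0,0]]

```text
t: 9.6
eef_pos: [0.4626, -0.1806, 0.211]
ee_rot: [2.362, -2.071, -0.0]
wrist_force: [-0.2, 0.1, 0.5]
opening: -0.0001
grip_force: 0.0
```

```bash
python3 - <<'E'
from h import *
w=snap('wrist','w5.png');s=snap('side','s5.png');S=arm.sense();print(S['wrist_force'],S['eef_pos'])
hsv=cv2.cvtColor(w['pixels'],cv2.COLOR_RGB2HSV)
m=((hsv[...,1]<30)&(hsv[...,2]>190)).astype(np.uint8); 
for r in range(272,310,4):
    c=np.flatnonzero(m[r,270:380]); print(r, (c.min()+270,c.max()+270,len(c)) if len(c) else None)
# fingers: top edge
print(w['pixels'][278:296:2,314,0])
f=lambda s,a,b,c,d,k:cv2.resize(s['pixels'][b:b+d,a:a+c,::-1],(c*k,d*k),interpolation=cv2.INTER_CUBIC)
cv2.imwrite('pics/c2.png',np.hstack([f(s,270,190,100,150,4),f(w,272,200,100,150,4)]))
E
```

```text
[-0.66695878  0.43890094 -0.5535701 ] [ 0.46267882 -0.18067794  0.21119066]
272 (np.int64(270), np.int64(344), 75)
276 (np.int64(292), np.int64(348), 57)
280 (np.int64(290), np.int64(352), 63)
284 (np.int64(287), np.int64(354), 68)
288 (np.int64(286), np.int64(356), 42)
292 (np.int64(285), np.int64(357), 42)
296 (np.int64(285), np.int64(357), 42)
300 (np.int64(284), np.int64(357), 17)
304 (np.int64(286), np.int64(357), 8)
308 (np.int64(287), np.int64(289), 3)
[237 237 236 236 228 149 116 114 114]
```

View pics/c2.png

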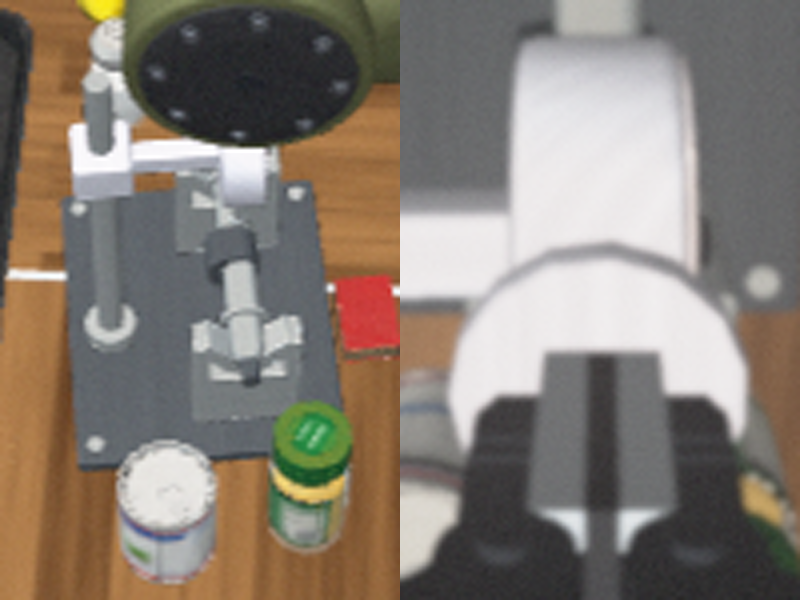

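The wrist crop shows the fingertips (row ~288) still above the cap, whose centre is at row ~295. I'll continue down with force checks.

Request:
arm_command:
  increments:
    - [0,[0,0,1],[0,0,0]]
    - [0,[0,0,2],[0,0,0]]
    - [0,[0,0,3],[0,0,0]]
    - [0,[0,0,4],[0,0,0]]
    - [0,[0,0,5],[0,0,0]]

```text
t: 10.2
eef_pos: [0.4628, -0.1808, 0.2076]
ee_rot: [-2.362, 2.071, -0.003]
wrist_force: [-2.4, 2.2, 6.9]
opening: -0.0001
grip_force: 3.2
```

Request:
arm_command:
  increments:
    - [0,[0,0,1],[0,0,0]]
    - [0,[0,0,2],[0,0,0]]
    - [0,[0,0,3],[0,0,0]]
    - [0,[0,0,4],[0,0,0]]
    - [0,[0,0,5],[0,0,0]]

```text
t: 10.7
eef_pos: [0.4628, -0.1807, 0.2027]
ee_rot: [-2.362, 2.071, -0.003]
wrist_force: [-2.0, 1.9, 5.9]
opening: 0.0002
grip_force: 3.2
```

```bash
python3 - <<'E'
from h import *
w=snap('wrist','w6.png');s=snap('side','s6.png');S=arm.sense();print(S['wrist_force'],S['eef_pos'])
hsv=cv2.cvtColor(w['pixels'],cv2.COLOR_RGB2HSV)
m=((hsv[...,1]<30)&(hsv[...,2]>190)).astype(np.uint8); 
for r in range(272,316,4):
    c=np.flatnonzero(m[r,270:380]); print(r, (c.min()+270,c.max()+270,len(c)) if len(c) else None)
b=s['pixels'][215:245,295,0].astype(int);a=cv2.imread('pics/s5.png')[215:245,295,2].astype(int);print(a.tolist());print(b.tolist())
E
```

```text
[-2.33344261  1.45924739  5.13696055] [ 0.46280743 -0.18071595  0.20251597]
272 (np.int64(270), np.int64(342), 70)
276 (np.int64(294), np.int64(347), 54)
280 (np.int64(291), np.int64(351), 61)
284 (np.int64(288), np.int64(354), 67)
288 (np.int64(286), np.int64(355), 41)
292 (np.int64(285), np.int64(357), 42)
296 (np.int64(285), np.int64(358), 43)
300 (np.int64(284), np.int64(358), 18)
304 (np.int64(285), np.int64(358), 10)
308 (np.int64(286), np.int64(357), 7)
312 None
[116, 116, 115, 116, 115, 115, 116, 116, 115, 114, 115, 117, 117, 130, 246, 248, 248, 248, 191, 170, 164, 164, 162, 160, 146, 116, 118, 118, 116, 116]
[118, 118, 115, 117, 114, 117, 119, 115, 115, 115, 115, 116, 116, 115, 116, 179, 246, 248, 248, 244, 178, 168, 163, 166, 164, 157, 107, 116, 118, 119]
```

Contact came at TCP z ≈ 0.208, and the carriage is sliding at about 6 N. I'll go on in small steps, watching for the force rise.

Request:
arm_command:
  increments:
    - [0,[0,0,1],[0,0,0]]
    - [0,[0,0,2],[0,0,0]]
    - [0,[0,0,3],[0,0,0]]

```text
t: 11.1
eef_pos: [0.4628, -0.1807, 0.1997]
ee_rot: [-2.362, 2.071, -0.003]
wrist_force: [-3.8, 2.9, 6.5]
opening: 0.0003
grip_force: 3.2
```

Request:
arm_command:
  increments:
    - [0,[0,0,1],[0,0,0]]
    - [0,[0,0,2],[0,0,0]]
    - [0,[0,0,3],[0,0,0]]

```text
t: 11.4
eef_pos: [0.4628, -0.1807, 0.1967]
ee_rot: [-2.362, 2.07, -0.003]
wrist_force: [-2.0, 1.3, 6.6]
opening: -0.0001
grip_force: 3.2
```

Request:
arm_command:
  increments:
    - [0,[0,0,1],[0,0,0]]
    - [0,[0,0,2],[0,0,0]]
    - [0,[0,0,3],[0,0,0]]

```text
t: 11.7
eef_pos: [0.4628, -0.1807, 0.1937]
ee_rot: [-2.362, 2.071, -0.003]
wrist_force: [-1.8, 3.0, 7.2]
opening: 0.0002
grip_force: 3.2
```

Request:
arm_command:
  increments:
    - [0,[0,0,1],[0,0,0]]
    - [0,[0,0,2],[0,0,0]]
    - [0,[0,0,3],[0,0,0]]

```text
t: 12.0
eef_pos: [0.4628, -0.1807, 0.1907]
ee_rot: [-2.362, 2.071, -0.003]
wrist_force: [-2.0, 2.6, 6.1]
opening: -0.0002
grip_force: 3.2
```

Request:
arm_command:
  increments:
    - [0,[0,0,1],[0,0,0]]
    - [0,[0,0,2],[0,0,0]]
    - [0,[0,0,2],[0,0,0]]
    - [0,[0,0,2],[0,0,0]]

```text
t: 12.4
eef_pos: [0.4628, -0.1808, 0.1889]
ee_rot: [-2.362, 2.07, -0.003]
wrist_force: [-2.6, 2.8, 7.2]
opening: -0.0001
grip_force: 3.4
```

```bash
python3 - <<'E'
from h import *
F=[]
for i in range(6):
    s=snap('side'); S=arm.sense(); F.append(S['wrist_force'][2])
print(np.mean(F),F,S['eef_pos'],S['t'])
cv2.imwrite('pics/s7.png',s['pixels'][:,:,::-1])
print(s['pixels'][215:245,295,0].tolist())
E
```

```text
6.942462766397348 [np.float64(7.124263882279801), np.float64(6.3737131141984635), np.float64(6.968448187328112), np.float64(6.951749768155923), np.float64(6.841568909913716), np.float64(7.39503273650807)] [ 0.46284566 -0.18075773  0.18881948] 12.7
[119, 113, 116, 115, 113, 114, 117, 116, 112, 114, 116, 113, 116, 115, 117, 116, 115, 114, 115, 226, 247, 248, 250, 221, 173, 169, 162, 165, 159, 160]
```

```bash
python3 - <<'E'
from h import *
S=arm.sense(); print(S['joint_positions'].round(3))
R0=Rdown(-172.5); R1=R0@cv2.Rodrigues(np.array([.785,0,0]))[0]
p=np.array([.4628,-.1807,.2588])
plan([(p,R0),((.374,-.193,.275),R1)])
E
```

```text
[ 3.500e-02 -2.400e-01 -1.810e-01  1.000e-03 -1.628e+00  9.700e-02]
[-0.0, -0.1, -70.0] [-0.002, -0.001, 0.0] rows>= 1.4
[0.6, 89.6, -16.2] [0.785, 0.0, -0.0] rows>= 5.2
```

Request:
arm_command:
  increments:
    - [0,[0,0,-10],[0,0,0]]
    - [0,[0,0,-50],[0,0,0]]
    - [0,[0,0,-70],[0,0,0]]

```text
t: 13.0
eef_pos: [0.463, -0.1813, 0.2604]
ee_rot: [-2.361, 2.071, -0.005]
wrist_force: [0.6, 0.5, 0.7]
opening: -0.0003
grip_force: 0.0
```

Request:
arm_command:
  increments:
    - [20,[0,50,-16],[0.15,0,0]]
    - [20,[0,90,-16],[0.785,0,0]]
    - [20,[0,90,-16],[0.785,0,0]]
    - [20,[0,90,-16],[0.785,0,0]]
    - [20,[0,90,-16],[0.785,0,0]]

```text
t: 13.5
eef_pos: [0.3733, -0.1923, 0.2756]
ee_rot: [-1.93, 1.689, -0.603]
wrist_force: [-0.6, -1.2, 0.1]
opening: 0.0202
grip_force: 0.0
```

Request:
arm_command:
  increments:
    - [20,[0,0,0],[0.15,0,0]]
    - [20,[0,0,0],[0.15,0,0]]

```text
t: 13.7
eef_pos: [0.3708, -0.1947, 0.2739]
ee_rot: [-1.818, 1.607, -0.709]
wrist_force: [-0.8, 0.1, 0.7]
opening: 0.0198
grip_force: 0.0
```

```bash
python3 - <<'E'
from h import *
w=snap('wrist','w8.png');S=arm.sense();print(S['t'],S['eef_pos'],S['joint_positions'].round(2),cv2.Rodrigues(np.array(S['ee_rot']))[0].round(3).tolist())
print(proj(w,[.46,-.18,.175]))
E
```

```text
13.75 [ 0.37136071 -0.19460951  0.27422685] [-0.35 -1.09 -0.6  -0.36 -1.31  0.43] [[0.124, -0.673, 0.729], [-0.992, -0.085, 0.09], [0.001, -0.735, -0.678]]
[[334.90949394 221.52310824]]
```

View pics/w8.png

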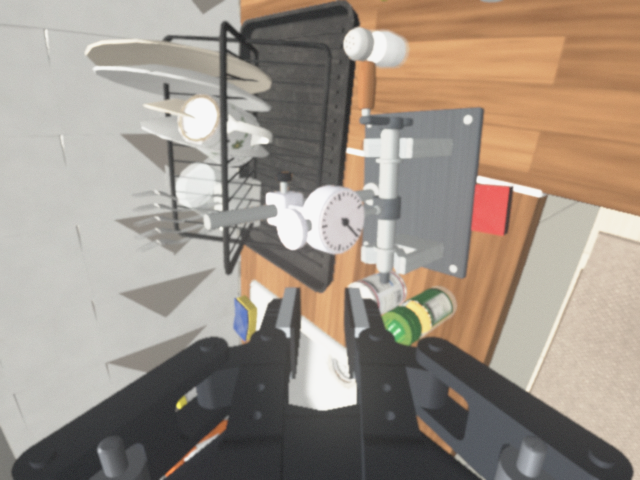

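The dial is clearly visible: centre near (343,220), pointer toward (358,233). That is down and left in robot terms, so the plunger is hardly in. I'll read the pointer by code.

```bash
cat >> h.py <<'E'
X=np.array([.991,.131,0]);Y=np.array([-.131,.991,0]);Z=np.array([0,0,1.])
def toplane(s,uv,P0):
    c,d=ray(s,uv); return c+d*((P0-c)@X)/(d@X)
def dial(s,guess,P0=np.array([.4628,-.1807,.18])-.013*X):
    # white dial blob near guess -> ellipse centre; dark pixels inside -> pointer angle (clockwise from 'out' position)
    g=cv2.cvtColor(s['pixels'],cv2.COLOR_RGB2GRAY).astype(int)
    u,v=np.meshgrid(np.arange(640),np.arange(480))
    sel=(abs(u-guess[0])<45)&(abs(v-guess[1])<45)
    pts=np.c_[u[sel],v[sel]]; val=g[sel]
    dk=np.array([toplane(s,p,P0) for p in pts]); a=-(dk-P0)@Y*1000; b=(dk-P0)@Z*1000   # a: robot's right, b: up
    return a,b,val
def reading(s,guess,r0=(6,17)):
    a,b,val=dial(s,guess); c=None
    g=cv2.cvtColor(s['pixels'],cv2.COLOR_RGB2GRAY)
    # rasterise a rectified face, 2 px per mm
    P0=np.array([.4628,-.1807,.18])-.013*X
    gp=toplane(s,guess,P0)
    n=200; jj,ii=np.meshgrid(np.arange(n),np.arange(n))
    W=gp+(-(jj-n/2)/2/1000)[...,None]*Y+(-(ii-n/2)/2/1000)[...,None]*Z
    uv=proj(s,W.reshape(-1,3)).reshape(n,n,2).astype(np.float32)
    return cv2.remap(g,uv[...,0],uv[...,1],cv2.INTER_CUBIC)
E
python3 - <<'E'
from h import *
w=snap('wrist'); im=reading(w,(343,220)); cv2.imwrite('pics/d1.png',im)
for r in range(40,165,5): print(''.join('%4d'%x for x in im[r,40:165:5]))
E
```

```text
110 103  96 157 246 247 247 245 240 237 237 237 236 235 238 238 241 247 247 247 247 247 247 246 244
 105  91 111 232 246 245 238 235 235 230 229 219 216 228 232 236 237 237 243 247 247 247 247 246 244
 111 106 165 243 240 229 228 210 216 179 205 175 184 206 186 219 213 238 237 237 245 247 246 245 243
 107 114 223 234 227 217 210 165 207 194 212 172 183 203 203 208 182 217 222 230 234 244 246 244 241
 107 146 225 218 213 171 203 198 211 210 214 197 205 213 212 207 206 207 174 222 236 229 242 243 239
  95 188 216 203 196 196 209 212 210 211 211 214 213 213 211 211 210 207 205 202 208 230 228 241 235
 112 211 209 180 189 209 211 211 212 212 212 210 211 212 210 209 211 210 210 184 200 222 222 232 232
 163 211 190 199 208 209 209 212 212 211 212 209 210 210 209 211 210 212 212 211 205 185 222 218 225
 188 203 176 199 212 210 211 210 210 210 210 208 210 210 212 211 211 211 210 211 194 191 216 213 217
 198 191 185 200 211 210 211 210 211 210 209 210 208 210 211 212 213 211 211 212 198 182 184 214 205
 198 168 146 175 212 210 211 210 208 208 210 208 206 207 212 212 213 210 211 210 162 141 17
[... 723 characters left out ...]
81 199 189 201 189 129 158 202 209 211 209 210 211 210 210 209 208 208 200 180 200 179 176 180
 169 172 179 180 189 122 155 197 204 207 208 209 209 210 206 207 202 209 199 197 184 182 157 173 174
 145 152 154 177 163 146 195 163 203 205 209 207 208 208 207 195 159 203 176 190 188 161 152 171 171
 135 135 134 144 156 191 178 157 204 205 208 207 208 207 208 198 144 183 190 179 160 156 151 170 172
 142 132 129 129 141 160 147 183 204 205 207 208 207 206 205 207 171 167 172 156 152 154 155 185 168
 164 150 137 134 135 140 144 171 182 191 196 196 198 198 195 186 165 150 156 151 153 153 165 224 176
 209 195 145 142 142 142 143 146 151 156 162 168 168 167 164 148 142 170 182 150 153 152 171 233 211
```

Pointer is about 45° left of straight down, i.e. about 16° past the "out" position, so the plunger is in ~1.3 mm. I'll press about 9 mm more.

```bash
cat >> h.py <<'E'
def pointer(s,guess):
    im=reading(s,guess).astype(np.float32)
    bl=cv2.GaussianBlur(im,(0,0),4); k=bl[60:140,60:140]; i,j=np.unravel_index(k.argmin(),k.shape); cy,cx=i+60,j+60
    th=np.radians(np.arange(0,360,1.)); rr=np.arange(12,38,1.)
    mx=(cx+np.sin(th)[:,None]*rr).astype(np.float32); my=(cy-np.cos(th)[:,None]*rr).astype(np.float32)
    v=cv2.remap(im,mx,my,cv2.INTER_LINEAR).mean(1); v=np.convolve(np.r_[v[-3:],v,v[:3]],np.ones(7)/7,'valid')
    k=int(v.argmin()); cw=(k-208.7)%360   # clockwise from 'out'
    if cw>330: cw-=360
    return (cx,cy),k,cw,np.radians(cw)/.22,(v.min(),np.median(v))
E
python3 - <<'E'
from h import *
w=snap('wrist'); print(pointer(w,(343,220)))
R0=Rdown(-172.5)
plan([((.4628,-.1807,.265),R0),((.4628,-.1807,.195),R0)])
E
```

```text
((np.int64(96), np.int64(108)), 226, 17.30000000000001, np.float64(1.3724634572500873), (np.float64(123.56488800048828), np.float64(206.80998120989113)))
[-0.6, -55.1, 72.4] [-0.822, -0.001, -0.001] rows>= 5.5
[0.0, 0.0, 70.0] [0.0, 0.0, 0.0] rows>= 1.4
```

Request:
arm_command:
  increments:
    - [0,[0,-55,72],[-0.822,0,0]]
    - [0,[0,-55,72],[-0.822,0,0]]
    - [0,[0,-55,72],[-0.822,0,0]]
    - [0,[0,-55,72],[-0.822,0,0]]
    - [0,[0,-55,72],[-0.822,0,0]]

```text
t: 14.35
eef_pos: [0.4653, -0.1784, 0.265]
ee_rot: [-2.295, 2.003, -0.126]
wrist_force: [-0.3, -0.1, 0.7]
opening: 0.0
grip_force: 0.0
```

```bash
python3 - <<'E'
from h import *
R0=Rdown(-172.5); print(arm.sense()['eef_pos'])
plan([((.4628,-.1807,.265),R0),((.4628,-.1807,.195),R0)])
E
```

```text
[ 0.46534915 -0.17837828  0.26496268]
[2.0, 2.8, -0.4] [-0.125, -0.001, 0.005] rows>= 0.8
[0.0, 0.0, 70.0] [0.0, 0.0, 0.0] rows>= 1.4
```

Request:
arm_command:
  increments:
    - [0,[2,3,0],[-0.125,0,0]]
    - [0,[2,3,0],[-0.125,0,0]]

```text
t: 14.55
eef_pos: [0.4639, -0.1799, 0.2585]
ee_rot: [2.364, -2.061, -0.012]
wrist_force: [-0.1, -0.7, -1.4]
opening: 0.0001
grip_force: 0.0
```

Request:
arm_command:
  increments:
    - [0,[0,0,40],[0,0,0]]
    - [0,[0,0,62],[0,0,0]]
    - [0,[0,0,68],[0,0,0]]
    - [0,[0,0,70],[0,0,0]]
    - [0,[0,0,70],[0,0,0]]

```text
t: 15.05
eef_pos: [0.4616, -0.1824, 0.1955]
ee_rot: [-2.358, 2.065, -0.009]
wrist_force: [1.0, -0.5, 0.1]
opening: 0.0002
grip_force: 0.0
```

Request:
arm_command:
  increments:
    - [0,[0,0,2],[0,0,0]]
    - [0,[0,0,4],[0,0,0]]
    - [0,[0,0,6],[0,0,0]]
    - [0,[0,0,7],[0,0,0]]
    - [0,[0,0,8],[0,0,0]]

```text
t: 15.55
eef_pos: [0.4611, -0.183, 0.1881]
ee_rot: [-2.355, 2.066, -0.01]
wrist_force: [-2.5, 2.3, 8.2]
opening: -0.0001
grip_force: 4.0
```

Request:
arm_command:
  increments:
    - [0,[0,0,1],[0,0,0]]
    - [0,[0,0,2],[0,0,0]]
    - [0,[0,0,3],[0,0,0]]
    - [0,[0,0,4],[0,0,0]]
    - [0,[0,0,5],[0,0,0]]

```text
t: 16.05
eef_pos: [0.4611, -0.183, 0.1835]
ee_rot: [-2.355, 2.066, -0.01]
wrist_force: [-4.2, 3.9, 8.3]
opening: -0.0003
grip_force: 4.4
```

Request:
arm_command:
  increments:
    - [0,[0,0,1],[0,0,0]]
    - [0,[0,0,2],[0,0,0]]
    - [0,[0,0,3.5],[0,0,0]]
    - [0,[0,0,3.5],[0,0,0]]
    - [0,[0,0,3.5],[0,0,0]]

```text
t: 16.55
eef_pos: [0.4611, -0.183, 0.1798]
ee_rot: [-2.355, 2.066, -0.01]
wrist_force: [-2.6, 2.8, 8.6]
opening: -0.0003
grip_force: 4.0
```

Request:
arm_command:
  increments:
    - [0,[0,0,-10],[0,0,0]]
    - [0,[0,0,-50],[0,0,0]]
    - [0,[0,0,-80],[0,0,0]]

```text
t: 16.85
eef_pos: [0.46, -0.1834, 0.2597]
ee_rot: [-2.356, 2.068, -0.008]
wrist_force: [0.8, -0.1, 1.8]
opening: -0.0001
grip_force: 0.0
```

Request:
arm_command:
  increments:
    - [20,[0,50,-14],[0.15,0,0]]
    - [20,[0,88,-14],[0.8,0,0]]
    - [20,[0,88,-14],[0.8,0,0]]
    - [20,[0,88,-14],[0.8,0,0]]
    - [20,[0,88,-14],[0.8,0,0]]

```text
t: 17.35
eef_pos: [0.3727, -0.1944, 0.2734]
ee_rot: [-1.923, 1.685, -0.606]
wrist_force: [-1.1, -0.6, -0.5]
opening: 0.0203
grip_force: 0.0
```

Request:
arm_command:
  increments:
    - [30,[0,0,0],[0.15,0,0]]
    - [30,[0,0,0],[0.15,0,0]]

```text
t: 17.55
eef_pos: [0.37, -0.1972, 0.2715]
ee_rot: [-1.81, 1.605, -0.712]
wrist_force: [-0.2, -0.6, 0.0]
opening: 0.0299
grip_force: 0.0
```

```bash
cat >> h.py <<'E'
def finddial(s):
    # 32 mm-radius dial: predicted pixel, refined as centroid of the bright blob's face by the hub search in pointer()
    c=np.array([.4628,-.1807,0])-.013*X
    return c
E
python3 - <<'E'
from h import *
w=snap('wrist','w9.png');S=arm.sense();print(S['t'],S['eef_pos'])
# first reading's dial height, from the same pixel of w8 pose
P0=np.array([.4628,-.1807,.18])-.013*X
w8pix=(343,220)
for z in [.17,.18,.19]: print(z,proj(w,np.r_[P0[:2],z]))
for z in [.165,.175,.185]:
    g=proj(w,np.r_[P0[:2],z])[0]; print(z,pointer(w,tuple(g)))
R0=Rdown(-172.5)
plan([((.44,-.25,.30),R0),((.481,-.306,.22),R0)])
E
```

```text
17.6 [ 0.37062049 -0.19701378  0.27193104]
0.17 [[344.83044951 224.01831201]]
0.18 [[337.21442071 225.85189363]]
0.19 [[329.27722949 227.76355295]]
0.165 ((np.int64(100), np.int64(105)), 338, 129.3, np.float64(10.257776012857583), (np.float64(124.9310062953404), np.float64(208.86365400041853)))
0.175 ((np.int64(100), np.int64(125)), 338, 129.3, np.float64(10.257776012857583), (np.float64(124.9310062953404), np.float64(208.86365400041853)))
0.185 ((np.int64(60), np.int64(60)), 15, 166.3, np.float64(13.193102482120773), (np.float64(98.80201939174106), np.float64(111.80246353149413)))
[61.1, -62.8, 27.2] [-0.833, -0.002, -0.008] rows>= 5.6
[60.9, -33.3, 80.0] [0.0, 0.0, 0.0] rows>= 2.1
```

The reading is 10.3 mm, so the half-way milestone is done. Cap contact heights show the real finger ends are about 42 mm short of the nominal TCP, and I'll allow for that at the crank. Next is the hover over the grip.

Request:
arm_command:
  increments:
    - [40,[61,-63,27],[-0.833,0,0]]
    - [40,[61,-63,27],[-0.833,0,0]]
    - [40,[61,-63,27],[-0.833,0,0]]
    - [40,[61,-63,27],[-0.833,0,0]]
    - [40,[61,-63,27],[-0.833,0,0]]

```text
t: 18.1
eef_pos: [0.4449, -0.2463, 0.3002]
ee_rot: [-2.263, 1.982, -0.171]
wrist_force: [0.4, -0.7, 0.6]
opening: 0.0401
grip_force: 0.0
```

Request:
arm_command:
  increments:
    - [40,[20,-10,-10],[-0.125,0,0]]
    - [40,[61,-33,10],[-0.125,0,0]]
    - [40,[61,-33,70],[-0.125,0,0]]
    - [40,[61,-33,80],[-0.125,0,0]]
    - [40,[61,-33,80],[-0.125,0,0]]

```text
t: 18.6
eef_pos: [0.4979, -0.299, 0.2206]
ee_rot: [-2.337, 2.044, -0.039]
wrist_force: [0.0, 0.1, 0.3]
opening: 0.0401
grip_force: 0.0
```

```bash
cat >> h.py <<'E'
def orange(s,box):
    hsv=cv2.cvtColor(s['pixels'],cv2.COLOR_RGB2HSV); x0,y0,x1,y1=box
    m=((hsv[...,0]>4)&(hsv[...,0]<16)&(hsv[...,1]>150)&(hsv[...,2]>90)).astype(np.uint8)
    n,l,st,ce=cv2.connectedComponentsWithStats(m[y0:y1,x0:x1]); 
    return [(st[k].tolist(),(ce[k]+[x0,y0]).round(1)) for k in np.argsort(-st[1:,4])[:4]+1]
E
python3 - <<'E'
from h import *
w=snap('wrist','w10.png');S=arm.sense();print(S['t'],S['eef_pos'],S['ee_rot'],S['opening'])
print(proj(w,[[.479,-.304,.13],[.476,-.282,.13],[.482,-.326,.13],S['eef_pos']]))
print(orange(w,(220,100,420,420)))
R0=Rdown(-172.5)
plan([((.479,-.304,.15),R0),((.479,-.304,.075),R0)])
o=w['pixels'][120:360,200:440,::-1]
t=snap('top')['pixels'][190:290,310:430,::-1]
cv2.imwrite('pics/v10.png',np.hstack([cv2.resize(o,(400,400)),cv2.resize(t,(400,400))]))
E
```

```text
18.65 [ 0.49807026 -0.29988712  0.22440918] [-2.33506387  2.04300746 -0.04714225] 0.04009238073096308
[[350.74708453 226.32481155]
 [350.13514388 251.77939677]
 [351.3680147  199.6620685 ]
 [322.32851746 272.11503549]]
[]
[1.7, 23.1, 73.4] [-0.049, 0.003, 0.002] rows>= 1.5
[0.0, 0.0, 75.0] [0.0, 0.0, 0.0] rows>= 1.5
```

View pics/v10.png

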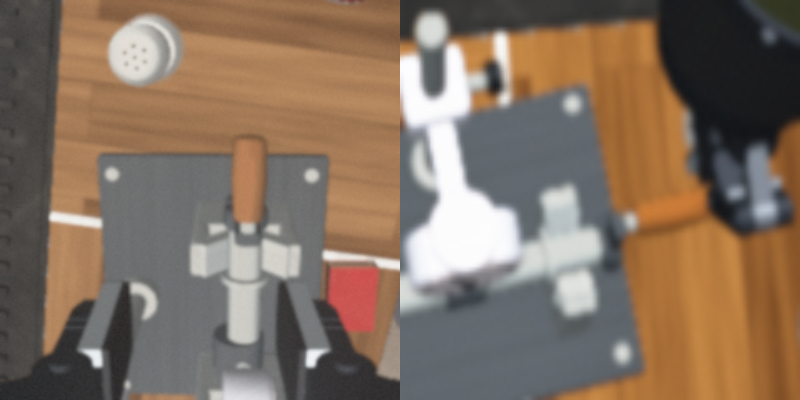

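The grip appears at about px (349,228), matching the predicted (351,226), so the geometry is right. I'll descend to straddle it.

Request:
arm_command:
  increments:
    - [40,[2,23,40],[-0.049,0,0]]
    - [40,[2,23,73],[-0.049,0,0]]
    - [40,[2,23,73],[-0.049,0,0]]
    - [40,[2,23,73],[-0.049,0,0]]

```text
t: 19.1
eef_pos: [0.4794, -0.3057, 0.1552]
ee_rot: [-2.358, 2.067, -0.008]
wrist_force: [-0.0, 0.3, 0.7]
opening: 0.0399
grip_force: 0.0
```

```bash
python3 - <<'E'
from h import *
S=arm.sense();print(S['t'],S['eef_pos'],S['wrist_force'])
R0=Rdown(-172.5)
plan([((.479,-.304,.072),R0)])
w=snap('wrist'); print(proj(w,[[.479,-.304,.13]]))
# cage path, in stand frame from the top: theta -> shift along tool y(-X) and z(down)
for th in (10,20,30,40,50): print(th,(-40*np.sin(np.radians(th))).round(1),(40-40*np.cos(np.radians(th))).round(1))
E
```

```text
19.1 [ 0.47936778 -0.30571152  0.15515489] [-0.02646122  0.25485438  0.66142738]
[-1.7, 0.8, 83.2] [-0.008, -0.0, 0.0] rows>= 1.7
[[323.02428942 258.69876056]]
10 -6.9 0.6
20 -13.7 2.4
30 -20.0 5.4
40 -25.7 9.4
50 -30.6 14.3
```

Request:
arm_command:
  increments:
    - [40,[-1,1,40],[-0.008,0,0]]
    - [40,[-1,1,65],[-0.008,0,0]]
    - [40,[-1,1,75],[-0.008,0,0]]
    - [40,[-1,1,83],[-0.008,0,0]]
    - [40,[-1,1,83],[-0.008,0,0]]

```text
t: 19.65
eef_pos: [0.4785, -0.3045, 0.0702]
ee_rot: [-2.361, 2.071, 0.003]
wrist_force: [-0.1, 0.4, -0.5]
opening: 0.0396
grip_force: 0.0
```

Request:
arm_command:
  increments:
    - [24,[0,0,0],[0,0,0]]
    - [24,[0,0,0],[0,0,0]]
    - [24,[0,0,0],[0,0,0]]

```text
t: 19.95
eef_pos: [0.4783, -0.3044, 0.07]
ee_rot: [-2.361, 2.071, 0.003]
wrist_force: [-0.1, -0.3, -0.5]
opening: 0.0238
grip_force: 0.0
```

Request:
arm_command:
  increments:
    - [24,[0,-3,0],[0,0,0]]
    - [24,[0,-7,0.6],[0,0,0]]
    - [24,[0,-10.3,1.4],[0,0,0]]
    - [24,[0,-13.7,2.4],[0,0,0]]
    - [24,[0,-17,3.7],[0,0,0]]

```text
t: 20.45
eef_pos: [0.4948, -0.3019, 0.0649]
ee_rot: [-2.362, 2.072, 0.006]
wrist_force: [-1.8, -0.7, 0.4]
opening: 0.0236
grip_force: 0.7
```

Request:
arm_command:
  increments:
    - [24,[0,-3,1.7],[0,0,0]]
    - [24,[0,-6,3.5],[0,0,0]]
    - [24,[0,-8.7,5.7],[0,0,0]]
    - [24,[0,-11.3,8],[0,0,0]]
    - [24,[0,-13.6,10.6],[0,0,0]]

```text
t: 20.95
eef_pos: [0.5083, -0.3, 0.0543]
ee_rot: [-2.361, 2.071, 0.006]
wrist_force: [-1.6, 0.9, 0.3]
opening: 0.024
grip_force: 0.9
```

```bash
python3 - <<'E'
from h import *
s=snap('side','s11.png');w=snap('wrist','w11.png');S=arm.sense();print(S['t'],S['eef_pos'],S['wrist_force'])
print(orange(w,(260,150,390,400)))
R0=Rdown(-172.5);R1=R0@cv2.Rodrigues(np.array([.82,0,0]))[0]
p=S['eef_pos']+[0,0,.07]
plan([(p,R0),((.42,-.26,.27),R0),((.371,-.196,.273),R1)])
E
```

```text
21.05 [ 0.50836205 -0.29995712  0.05403514] [-0.12691286 -0.00909354  0.51561398]
[]
[-0.2, 0.1, -70.0] [0.002, 0.003, -0.0] rows>= 1.4
[-51.1, 82.4, -146.0] [0.0, 0.0, 0.0] rows>= 3.5
[-69.8, 40.2, -3.0] [0.82, -0.0, -0.0] rows>= 5.5
```

Contact force is ~1.8 N and the crank turns. I'll release upward and read the dial.

Request:
arm_command:
  increments:
    - [34,[0,0,0],[0,0,0]]
    - [34,[0,0,-40],[0,0,0]]
    - [34,[0,0,-80],[0,0,0]]
    - [30,[0,0,-120],[0,0,0]]

```text
t: 21.45
eef_pos: [0.5084, -0.3005, 0.1764]
ee_rot: [-2.361, 2.071, 0.004]
wrist_force: [1.0, 0.1, -0.2]
opening: 0.0301
grip_force: 0.0
```

Request:
arm_command:
  increments:
    - [30,[-10,30,-40],[0.12,0,0]]
    - [30,[-30,60,-80],[0.26,0,0]]
    - [30,[-51,82,-96],[0.4,0,0]]
    - [30,[-90,110,-99],[0.54,0,0]]
    - [30,[-121,122,-99],[0.68,0,0]]

```text
t: 21.95
eef_pos: [0.3784, -0.2095, 0.279]
ee_rot: [-1.98, 1.742, -0.543]
wrist_force: [-0.8, 1.2, 1.6]
opening: 0.03
grip_force: 0.0
```

Request:
arm_command:
  increments:
    - [30,[0,0,0],[0.14,0,0]]
    - [30,[0,0,0],[0.28,0,0]]

```text
t: 22.15
eef_pos: [0.3802, -0.2066, 0.279]
ee_rot: [-1.792, 1.559, -0.744]
wrist_force: [-1.4, -0.7, -1.4]
opening: 0.0299
grip_force: 0.0
```

```bash
cat >> h.py <<'E'
DC=np.r_[(np.array([.4628,-.1807,0])-.013*X)[:2],.1625]
def read(name=None):
    w=snap('wrist',name); g=proj(w,DC)[0]; print('dial px',g.round(0),'hub,ang,cw,p:',pointer(w,tuple(g)))
    # grip line: orange against wood is poor, so report the eef only
    S=arm.sense(); print(S['t'],S['eef_pos'].round(4)); return w
E
python3 - <<'E'
from h import *
w=read('w12.png')
R0=Rdown(-172.5)
plan([((.42,-.26,.27),R0)])
E
```

```text
dial px [369. 234.] hub,ang,cw,p: ((np.int64(99), np.int64(100)), 323, 114.30000000000001, np.float64(9.067778795588723), (np.float64(130.1853812081473), np.float64(210.78160967145647)))
22.2 [ 0.3778 -0.2104  0.2766]
[54.4, -17.3, 32.0] [-0.893, -0.003, -0.009] rows>= 6.0
```

p fell from 10.3 to 9.1 mm after turning about +43°. The high spot is therefore near 0° or near −134°. A reading on the other side decides, so I'll cage the grip again and sweep to about −45°.

Request:
arm_command:
  increments:
    - [30,[54,-17,32],[-0.893,0,0]]
    - [30,[54,-17,32],[-0.893,0,0]]
    - [30,[54,-17,32],[-0.893,0,0]]
    - [34,[54,-17,32],[-0.893,0,0]]
    - [34,[54,-17,32],[-0.893,0,0]]

```text
t: 22.7
eef_pos: [0.4221, -0.2587, 0.2703]
ee_rot: [-2.268, 1.993, -0.161]
wrist_force: [-1.0, -0.2, -0.4]
opening: 0.0342
grip_force: 0.0
```

```bash
python3 - <<'E'
from h import *
R0=Rdown(-172.5); print(arm.sense()['eef_pos'])
plan([((.508,-.300,.17),R0),((.508,-.300,.054),R0)])
E
```

```text
[ 0.42205332 -0.25871802  0.27032605]
[51.7, -63.0, 111.8] [-0.159, -0.002, -0.002] rows>= 2.8
[0.0, 0.0, 116.0] [0.0, 0.0, 0.0] rows>= 2.3
```

Request:
arm_command:
  increments:
    - [36,[30,-40,40],[-0.159,0,0]]
    - [36,[52,-63,80],[-0.159,0,0]]
    - [36,[52,-63,105],[-0.159,0,0]]
    - [36,[52,-63,110],[-0.159,0,0]]

```text
t: 23.1
eef_pos: [0.5073, -0.2983, 0.161]
ee_rot: [2.359, -2.073, -0.016]
wrist_force: [-0.2, 0.4, -1.0]
opening: 0.0361
grip_force: 0.0
```

```bash
python3 - <<'E'
from h import *
R0=Rdown(-172.5); print(arm.sense()['eef_pos'])
plan([((.507,-.300,.054),R0)])
E
```

```text
[ 0.50726497 -0.29830286  0.16100986]
[2.4, -0.4, 107.0] [0.008, 0.007, -0.002] rows>= 2.1
```

Request:
arm_command:
  increments:
    - [36,[2,0,50],[0,0,0]]
    - [36,[2,0,90],[0,0,0]]
    - [30,[2,0,107],[0,0,0]]
    - [24,[2,0,107],[0,0,0]]
    - [24,[2,0,107],[0,0,0]]

```text
t: 23.6
eef_pos: [0.509, -0.3019, 0.0655]
ee_rot: [-2.358, 2.071, -0.008]
wrist_force: [0.5, -0.7, 0.3]
opening: 0.0238
grip_force: 0.0
```

Request:
arm_command:
  increments:
    - [24,[0,4.9,-4.9],[0,0,0]]
    - [24,[0,10.6,-8.9],[0,0,0]]
    - [24,[0,16.9,-11.9],[0,0,0]]
    - [24,[0,23.7,-13.7],[0,0,0]]
    - [24,[0,30.6,-14.3],[0,0,0]]

```text
t: 24.1
eef_pos: [0.4777, -0.3055, 0.0779]
ee_rot: [-2.357, 2.071, -0.005]
wrist_force: [2.3, -0.6, 0.2]
opening: 0.0241
grip_force: 1.0
```

Request:
arm_command:
  increments:
    - [24,[0,6.9,0.6],[0,0,0]]
    - [24,[0,13.7,2.4],[0,0,0]]
    - [24,[0,20,5.4],[0,0,0]]
    - [24,[0,26.8,10.3],[0,0,0]]
    - [24,[0,32.8,17.1],[0,0,0]]

```text
t: 24.6
eef_pos: [0.445, -0.3092, 0.0593]
ee_rot: [-2.357, 2.071, -0.003]
wrist_force: [2.7, 1.6, 0.4]
opening: 0.024
grip_force: 1.6
```

```bash
python3 - <<'E'
from h import *
R0=Rdown(-172.5);R1=R0@cv2.Rodrigues(np.array([.82,0,0]))[0]
S=arm.sense();p=S['eef_pos'];d=p-[.479,-.304,.07];print(S['t'],p,'X,z rel top',(d@X*1000).round(1),(d[2]*1000).round(1),S['wrist_force'])
plan([(p+[0,0,.12],R0),((.371,-.196,.273),R1)])
E
```

```text
24.6 [ 0.44500483 -0.3092323   0.05928374] X,z rel top -34.4 -10.7 [2.70184865 1.61038084 0.38650012]
[-0.2, -0.5, -120.0] [-0.004, 0.001, -0.002] rows>= 2.4
[-121.9, 58.6, -93.7] [0.82, -0.0, -0.0] rows>= 5.5
```

Request:
arm_command:
  increments:
    - [34,[0,0,0],[0,0,0]]
    - [34,[0,0,-40],[0,0,0]]
    - [34,[0,0,-80],[0,0,0]]
    - [30,[0,0,-120],[0,0,0]]

```text
t: 25.0
eef_pos: [0.444, -0.3098, 0.1809]
ee_rot: [-2.359, 2.073, -0.0]
wrist_force: [0.7, -0.0, -1.0]
opening: 0.0301
grip_force: 0.0
```

Request:
arm_command:
  increments:
    - [30,[-10,30,-40],[0.12,0,0]]
    - [30,[-40,55,-80],[0.26,0,0]]
    - [30,[-80,58,-94],[0.4,0,0]]
    - [30,[-110,58,-94],[0.54,0,0]]
    - [30,[-122,58,-94],[0.68,0,0]]

```text
t: 25.5
eef_pos: [0.3711, -0.1953, 0.2763]
ee_rot: [-1.935, 1.697, -0.594]
wrist_force: [-1.4, -0.1, 0.4]
opening: 0.0298
grip_force: 0.0
```

Request:
arm_command:
  increments:
    - [30,[0,0,0],[0.14,0,0]]
    - [30,[0,0,0],[0.14,0,0]]

```text
t: 25.7
eef_pos: [0.3691, -0.1972, 0.2738]
ee_rot: [-1.833, 1.618, -0.694]
wrist_force: [-0.0, 0.3, 1.3]
opening: 0.03
grip_force: 0.0
```

```bash
python3 - <<'E'
from h import *
w=read('w13.png')
E
```

```text
dial px [347. 222.] hub,ang,cw,p: ((np.int64(100), np.int64(100)), 14, 165.3, np.float64(13.11376933430285), (np.float64(125.28081621442522), np.float64(203.9899237496512)))
25.75 [ 0.3694 -0.1977  0.274 ]
```

p rose to 13.1 mm at about −50°, so the high spot is near −137° (towards the robot and down), with p ≈ 17 mm there. I'll push the grip down from above with closed fingers.

```bash
python3 - <<'E'
from h import *
R0=Rdown(-172.5)
plan([((.44,-.30,.27),R0),((.4463,-.3083,.12),R0)])
E
```

```text
[110.2, -36.8, 44.2] [-0.806, -0.003, -0.006] rows>= 5.4
[9.1, -5.2, 150.0] [0.0, 0.0, 0.0] rows>= 3.0
```

Request:
arm_command:
  increments:
    - [0,[110,-37,44],[-0.806,0,0]]
    - [0,[110,-37,44],[-0.806,0,0]]
    - [0,[110,-37,44],[-0.806,0,0]]
    - [0,[110,-37,44],[-0.806,0,0]]
    - [0,[110,-37,44],[-0.806,0,0]]

```text
t: 26.25
eef_pos: [0.444, -0.2997, 0.2676]
ee_rot: [-2.253, 1.984, -0.178]
wrist_force: [0.1, -0.7, -0.2]
opening: 0.0002
grip_force: 0.0
```

Request:
arm_command:
  increments:
    - [0,[3,0,0],[-0.1,0,0]]
    - [0,[9,-5,50],[-0.1,0,0]]
    - [0,[9,-5,100],[-0.1,0,0]]
    - [0,[9,-5,130],[-0.1,0,0]]
    - [0,[9,-5,130],[-0.1,0,0]]

```text
t: 26.75
eef_pos: [0.4719, -0.3011, 0.1359]
ee_rot: [-2.313, 2.03, -0.075]
wrist_force: [0.5, 0.7, -0.2]
opening: -0.0001
grip_force: 0.0
```

```bash
python3 - <<'E'
from h import *
R0=Rdown(-172.5);S=arm.sense();p=S['eef_pos']; print(p)
f=lambda x,z:(np.array([.479,-.304,0])+x*X+z*Z,R0)
plan([f(-.033,.098)])
w=snap('wrist','w14.png');print(proj(w,[np.array([.479,-.304,.115])-.031*X]))
E
```

```text
[ 0.47185144 -0.30111217  0.1359181 ]
[4.0, 29.2, 35.7] [-0.08, 0.005, -0.0] rows>= 0.9
[[363.94692311 253.61228914]]
```

Request:
arm_command:
  increments:
    - [0,[4,29,0],[-0.08,0,0]]
    - [0,[4,29,20],[-0.08,0,0]]
    - [0,[4,29,34],[-0.08,0,0]]
    - [0,[4,29,34],[-0.08,0,0]]

```text
t: 27.2
eef_pos: [0.448, -0.3099, 0.1059]
ee_rot: [-2.354, 2.068, -0.01]
wrist_force: [-0.5, -0.0, 0.3]
opening: -0.0001
grip_force: 0.0
```

```bash
python3 - <<'E'
from h import *
R0=Rdown(-172.5);S=arm.sense();p=S['eef_pos']; print(p,S['wrist_force'])
f=lambda x,z:(np.array([.479,-.304,0])+x/1000*X+z/1000*Z,R0)
P=[(-34,86),(-38,73),(-40,59.5),(-37.6,46),(-33,37),(-28,31)]
for q in P: plan([f(*q)])
E
```

```text
[ 0.44803984 -0.30994593  0.1058706 ] [-0.4562715  -0.03288817  0.26395847]
[-1.8, 2.7, 19.8] [-0.011, 0.001, -0.002] rows>= 0.4
[-1.8, 6.9, 32.8] [-0.011, 0.001, -0.002] rows>= 0.7
[-1.8, 9.0, 46.3] [-0.011, 0.001, -0.002] rows>= 0.9
[-1.8, 6.8, 59.8] [-0.011, 0.001, -0.002] rows>= 1.2
[-1.8, 2.2, 68.9] [-0.011, 0.001, -0.002] rows>= 1.4
[-1.8, -2.7, 74.9] [-0.011, 0.001, -0.002] rows>= 1.5
```

Request:
arm_command:
  increments:
    - [0,[-1,2,5],[0,0,0]]
    - [0,[-1,3,10],[0,0,0]]
    - [0,[-1,3,14],[0,0,0]]
    - [0,[-1,3,17],[0,0,0]]
    - [0,[-1,3,20],[0,0,0]]

```text
t: 27.7
eef_pos: [0.4453, -0.3097, 0.0865]
ee_rot: [-2.353, 2.067, -0.013]
wrist_force: [0.1, -0.6, 0.3]
opening: 0.0002
grip_force: 0.0
```

Request:
arm_command:
  increments:
    - [0,[0,1,3],[0,0,0]]
    - [0,[0,2,6],[0,0,0]]
    - [0,[0,3,9],[0,0,0]]
    - [0,[0,4,11],[0,0,0]]
    - [0,[0,4,13],[0,0,0]]

```text
t: 28.2
eef_pos: [0.4414, -0.3103, 0.0735]
ee_rot: [-2.353, 2.068, -0.013]
wrist_force: [-0.9, -0.9, 3.5]
opening: -0.0003
grip_force: 1.7
```

Request:
arm_command:
  increments:
    - [0,[0,0.5,3],[0,0,0]]
    - [0,[0,1,6],[0,0,0]]
    - [0,[0,2,9],[0,0,0]]
    - [0,[0,2,12],[0,0,0]]
    - [0,[0,2,14],[0,0,0]]

```text
t: 28.7
eef_pos: [0.4395, -0.3103, 0.059]
ee_rot: [-2.353, 2.068, -0.012]
wrist_force: [0.3, -0.9, 2.8]
opening: 0.0
grip_force: 1.5
```

Request:
arm_command:
  increments:
    - [0,[0,0,3],[0,0,0]]
    - [0,[0,-0.5,6],[0,0,0]]
    - [0,[0,-1,9],[0,0,0]]
    - [0,[0,-1.7,12],[0,0,0]]
    - [0,[0,-2.4,13.5],[0,0,0]]

```text
t: 29.2
eef_pos: [0.4421, -0.3099, 0.0455]
ee_rot: [-2.353, 2.068, -0.012]
wrist_force: [-0.4, -0.4, 3.0]
opening: 0.0003
grip_force: 1.5
```

Request:
arm_command:
  increments:
    - [0,[0,-1,2],[0,0,0]]
    - [0,[0,-2,4],[0,0,0]]
    - [0,[0,-3,6],[0,0,0]]
    - [0,[0,-4,8],[0,0,0]]
    - [0,[0,-5,9],[0,0,0]]

```text
t: 29.7
eef_pos: [0.4473, -0.3093, 0.0368]
ee_rot: [-2.353, 2.067, -0.012]
wrist_force: [-0.7, 0.2, 2.9]
opening: 0.0001
grip_force: 1.6
```

Request:
arm_command:
  increments:
    - [0,[0,-1.5,1.5],[0,0,0]]
    - [0,[0,-3,3],[0,0,0]]
    - [0,[0,-4,4.5],[0,0,0]]
    - [0,[0,-5,5.5],[0,0,0]]

```text
t: 30.1
eef_pos: [0.4525, -0.3087, 0.0316]
ee_rot: [-2.353, 2.067, -0.013]
wrist_force: [-0.1, 0.1, 4.3]
opening: -0.0001
grip_force: 1.8
```

Request:
arm_command:
  increments:
    - [0,[0,0,-20],[0,0,0]]
    - [0,[0,0,-60],[0,0,0]]
    - [0,[0,0,-110],[0,0,0]]
    - [0,[0,0,-155],[0,0,0]]

```text
t: 30.5
eef_pos: [0.4499, -0.3088, 0.1878]
ee_rot: [-2.353, 2.068, -0.011]
wrist_force: [1.1, -0.4, 0.6]
opening: 0.0005
grip_force: 0.0
```

```bash
python3 - <<'E'
from h import *
R0=Rdown(-172.5);R1=R0@cv2.Rodrigues(np.array([.82,0,0]))[0]
plan([((.371,-.196,.273),R1)])
E
```

```text
[-122.1, 62.8, -85.8] [0.809, -0.0, -0.002] rows>= 5.4
```

Request:
arm_command:
  increments:
    - [20,[-10,30,-40],[0.12,0,0]]
    - [20,[-40,60,-80],[0.26,0,0]]
    - [20,[-80,63,-86],[0.4,0,0]]
    - [20,[-110,63,-86],[0.54,0,0]]
    - [20,[-122,63,-86],[0.68,0,0]]

```text
t: 31.0
eef_pos: [0.3713, -0.1949, 0.2737]
ee_rot: [-1.937, 1.7, -0.591]
wrist_force: [-1.5, 0.7, 1.4]
opening: 0.0199
grip_force: 0.0
```

Request:
arm_command:
  increments:
    - [20,[0,0,0],[0.14,0,0]]
    - [20,[0,0,0],[0.14,0,0]]
    - [20,[0,0,0],[0.14,0,0]]

```text
t: 31.3
eef_pos: [0.3703, -0.1972, 0.2719]
ee_rot: [-1.842, 1.624, -0.686]
wrist_force: [-0.3, -0.3, 0.7]
opening: 0.0198
grip_force: 0.0
```

```bash
python3 - <<'E'
from h import *
w=read('w15.png')
from scipy.optimize import least_squares
R0=Rdown(-172.5)
plan([((.44,-.30,.27),R0)])
E
```

```text
dial px [345. 222.] hub,ang,cw,p: ((np.int64(100), np.int64(100)), 55, 206.3, np.float64(16.366428394837737), (np.float64(122.1857681274414), np.float64(203.87179129464283)))
31.35 [ 0.3709 -0.1969  0.2717]
[111.1, -37.5, 40.9] [-0.798, -0.001, -0.003] rows>= 5.3
```

```bash
python3 - <<'E'
import numpy as np
from scipy.optimize import least_squares
h=lambda a:4*np.cos(a)+np.sqrt(441-(4*np.sin(a))**2)-21
p=np.array([9.07,10.26,13.11,16.37])
for th in [(43,0,-50,-134),(40,0,-47,-134),(45,0,-52,-128),(43,0,-50,-140)]:
    t=np.radians(th); 
    best=min((least_squares(lambda x:x[0]+h(t-x[1])-p,[13,g]) for g in (-3,-2,-1)),key=lambda r:r.cost)
    print(th,best.x[0].round(2),np.degrees(best.x[1]).round(1),best.fun.round(2),'short of max',(best.x[0]+4-p[3]).round(2))
E
```

```text
(43, 0, -50, -134) 12.69 -125.7 [-0.32 -0.16  0.21  0.27] short of max 0.32
(40, 0, -47, -134) 12.65 -122.9 [-0.28 -0.06  0.15  0.19] short of max 0.28
(45, 0, -52, -128) 12.74 -128.6 [-0.31 -0.25  0.19  0.37] short of max 0.37
(43, 0, -50, -140) 12.73 -126.3 [-0.28 -0.15  0.21  0.22] short of max 0.36
```

```bash
python3 - <<'E'
from h import *
w=snap('wrist'); g=proj(w,DC)[0]; im=reading(w,tuple(g)).astype(np.float32)
bl=cv2.GaussianBlur(im,(0,0),4);k=bl[60:140,60:140];i,j=np.unravel_index(k.argmin(),k.shape);cy,cx=i+60,j+60
cs=im[cy-14:cy+15,cx-14:cx+15]; wt=np.clip(150-cs,0,None); yy,xx=np.mgrid[-14:15,-14:15]
m=(xx**2+yy**2<100); print('hub sub',(cx+(wt*xx*m).sum()/(wt*m).sum(),cy+(wt*yy*m).sum()/(wt*m).sum()),cx,cy)
bw=cv2.morphologyEx(im,cv2.MORPH_BLACKHAT,np.ones((9,9)))
pts=[]
n,l,st,ce=cv2.connectedComponentsWithStats((bw>18).astype(np.uint8))
for q in range(1,n):
    d=ce[q]-[cx,cy]; r=np.hypot(*d)
    if 44<r<62 and 4<st[q,4]<90: pts.append(ce[q]); 
pts=np.array(pts,np.float32); print(len(pts), cv2.fitEllipse(pts))
a=np.degrees(np.arctan2(pts[:,0]-cx,-(pts[:,1]-cy)))%360; o=np.argsort(a); print(np.c_[a[o],np.hypot(pts[o,0]-cx,pts[o,1]-cy),[st[1,4]]*len(o)][:,:2].round(0).astype(int).tolist())
E
```

```text
hub sub (np.float64(99.86816257408975), np.float64(99.87756138865369)) 100 100
25 ((100.52884674072266, 99.51371765136719), (105.42398071289062, 111.6534194946289), 17.19155502319336)
[[2, 53], [13, 57], [25, 56], [36, 56], [47, 56], [59, 56], [70, 52], [83, 53], [95, 53], [107, 52], [116, 61], [120, 50], [134, 49], [147, 45], [158, 59], [235, 53], [246, 58], [264, 50], [277, 51], [290, 49], [302, 53], [314, 54], [326, 55], [338, 55], [350, 56]]
```

Using the dial's own tick marks (1 mm each), the four readings become 8.75, 10.0, 13.1 and 16.7 mm. That is the full 8 mm swing, with the high spot at about −129° and the crank at about −134°. The arm is clear, so I'll hand in.

```bash
python3 -c "
from plant import arm
print(arm.close_job())"
```

```text
the job is handed in; nothing more can be done
None
```

The job is handed in, though no verdict came back: the spindle is released with the collar's high spot under the plunger to within about 10° by my fit, the plunger about 16.7 mm in (it passed the half-way check at about 10 mm) and the arm clear; I did not re-measure that the journals are seated, but crank forces stayed below about 5 N.

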